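Put the dye bottle away in the roll-top dark box

ROBOT

A 6-joint arm with a two-finger parallel gripper is mounted at the origin on a cart in front of the work surface, level with it; the furniture and walls round the work are solid. World frame = base frame: x ahead of the robot, y to its left, z up, the work surface at z = 0. Lengths are in m, angles in rad, forces in N, time in s.
With the tool pointing down it reaches from about 0.425 to 0.95 m from the base axis. Payload 3.5 kg.
Tool frame: the origin (TCP) lies between the finger pads; the fingertips stand 22 mm ahead of it and the grasp point (between the pads) lies 3 mm ahead of it (ctrl.nose_length is the z of the fingertips in the tool frame, in m); z points along the fingers, y is the line along which they close (so a half turn about z gives the same grasp; the last joint's range is limited). The gripper opens to 85 mm and grips with 20 to 120 N. Pads are 22 mm wide; open, the fingers measure 114 mm over their backs; the gripper's body (76 mm by 85 mm) begins 54 mm behind the grasp point. The pads swing forward as they close: fully open they stand 13 mm farther back than shut.
Start: joints at [-1.355, 0.286, 1.577, -0, 1.279, -0.15], TCP at [0.241, -0.63, 0.253] pointing down, gripper open.
Joint ranges: [-2.77, 2.77], [-0.9, 2.22], [0.21, 2.48], [-1.53, 4.67], [0.24, 2.81], [-2.84, 2.84]. Speed limits (rad/s): [2.79, 2.79, 3.14, 3.14, 3.14, 3.14].

INTERFACE

Orientations are given as a unit quaternion [x, y, z, w].
In Python, from plant import ctrl gives the robot as it stands. The module is installed in compiled form; this text tells all that it offers.
- The arm moves only by the tool send_rows, never from a script. Its argument "rows" is text: rows parted by semicolons, each of 7 numbers parted by spaces: the turn, a rotation vector about the tool's x, y, z in degrees, then the shift along the tool's x, y, z in mm, then the opening, from -1 (shut) to 1 (fully open). A call has 1 to 8 rows; each row is the pose to reach, as a shift and turn from the pose commanded when the call began, along the tool's axes at that moment; what a row does not reach only later rows make up. A row lasts 1/8 s, in which the tool goes at most 62.5 mm and 10.7 degrees, less where a joint would pass 70% of its speed; a pose out of reach is approached as far as the arm can. A call with a gripper value outside its range is refused whole. The fingers move at their own pace and stop on an object; "grip_force" is the grip in N (left out, the last holds). Time passes only in rows, so rows that repeat a pose let the fingers close. It gives the time, the measured TCP pose, the force, the opening and the grip force at its end, in the units of the state.
- ctrl.get_state(): the state, without advancing time (a new reading comes with each control period).
- ctrl.read_camera(name): name is "scene" or "top" or "wrist"; returns a dict with "color" (420x560x3 uint8, red, green, blue), "fx", "fy", "cx", "cy" (pixels), "extrinsics" (4x4, takes a point from world to camera coordinates). Camera axes: x right, y down, z forward; pixel columns grow to the right and rows downward; lengths in m; the calibration is good to about 2 mm. A picture is of the moment at which its call begins. There is no depth.
- ctrl.sign_off(): hands the job in; it is judged then, once.
Trained networks look in a picture, given as the dict that the camera call returned (one of the last four; its "shot" number tells which), for a name from the list of things; names that differ only in an ending like _2 or _b are one class to them, and where a whole thing is asked for, a point or a joint stands for the part that bears it (a point fixed in the world has none). Each returns a list of dicts, best first, with "p" (0 to 1); they miss things now and then, are a little off and sometimes report something else, mostly with a low value. They report only what shows in the picture. A call takes as long as a camera call. They do not tell look-alikes from the thing itself.
- ctrl.look_for(picture, target): "position" ([x, y, z] in m, in the coordinates of the camera as it stood for that picture, good to about 4 mm: the middle of the surface that is visible of it).
The state is a dict: "time": time; "qpos": joint angles; "dq": joint speeds; "joint_efforts": joint torques, N m; "eef_pos": TCP position; "tcp_rot": TCP orientation; "contact_force": force on the tool from outside, world axes, zero at the start; "wrist_torque": the same for the moment, N m; "opening": opening from 0.0 (shut) to 1.0 (fully open); "finger_force": force on a finger pad.
Only numpy, scipy, OpenCV 4.12 (cv2) and the standard library are available. Lean on these libraries where they do the work, as an engineer would, in place of code of your own. Each camera call takes 0.05 s, during which the arm holds its last target. There are 200 camera calls.

TASK

The amber bottle standing on the open worktop holds a light-sensitive dye. Roll back the slatted cover of the white dark box, stand the bottle upright on the floor inside beside the amber bottle already stored there, without pushing that one out of its place, and roll the cover fully shut again. Leave the red-capped jar where it stands.

Things in the scene. Friction and masses are not known exactly. Their poses are not given: they have to be found in the camera images.
- dark_box: Roll-top dark box, fixed: white half-barrel, 308 mm wide (y), 332 deep (x), 204 high, front to the robot. Origin on the worktop straight below the track's axis; x from front to back, y along the axis, z up. Front sill at x = -158 to -150, 92 high; inner faces of the 9 mm side cheeks at y = +-145, tops round (radius 174). A fixed shell of radius 174 covers the back, behind x = +40.
- track_axis (a point): Middle of the axis of the cover's round track, 30 mm above the dark box's origin; the axis runs along the box's y.
- box_floor (a point): Point on the black flat floor inside the dark box, 12 mm above the worktop, 70 mm in front (-x) of the box's origin, midway between the cheeks: middle of the part that is open from above once the cover is rolled back.
- cover (a joint): Angle of the grey slatted cover along its round track, rad: 0 = fully shut (end rail on the sill), 1.40 = fully rolled back; grows as its front edge goes up and back. Starts shut or up to 0.25 open. Slats' outer radius 165 mm, inner 157. Friction (0.26 N m; with its weight 2 to 7 N at the bar) holds it where it is left. A push straight back jams low down: move up with the bar.
- pull_bar (a point): Middle of the cover's round aluminium pull bar, 14 mm thick, 160 long along the box's y, on two stems 60 mm either side of its middle, 25 mm of clear gap to the slats. 197 mm from the track's axis; at cover angle q in the box frame x = -197 cos(0.436+q), z = 30 + 197 sin(0.436+q) mm. Can be pushed back from in front, drawn forward from behind, pressed down from above.
- amber_bottle: The bottle to put away: round amber bottle with black cap, 43 mm diameter (straight sides to about 45 mm up), 66 high, about 85 g, loose, on the open worktop to the right of the dark box. Origin in the centre of its underside, z up along it.
- stored_bottle: A second, identical amber bottle (43 mm diameter, 66 mm high), loose, standing inside the dark box on its floor near the front; it stays there. Origin in the centre of its underside.
- red_cap_jar: Small white jar with a red screw cap, 43 mm diameter, 43 mm high, loose, standing on the worktop near the bottle to put away; not part of the job. Origin in the centre of its underside.
There are look-alikes about, which are no part of the job. Leave any pink look-alike of the stored_bottle alone. Leave any turquoise look-alike of the amber_bottle alone.

How it is judged:
By the outcome, as a careful person would: the job done as asked, in the order asked, and still so for the second after the job is handed in, with the robot touching nothing.
It also fails if it takes over 72 s, if anything falls off the work surface, if the arm or the gripper's body presses on something with over 40 N, if the wrist force passes 120 N, or if a joint passes its speed limit or range.

## Working session

There is one attempt and no reset: what is moved stays moved. The work goes in short steps, Python scripts to look and compute and a tool call to move; the robot and the scene stay as the last step left them, time stands still between calls to the robot, and variables do not carry over. Pictures are saved under pics/ and viewed, at most 10 in all, crops included, and the job is handed in when it is done.

Besides the shell and the picture viewer there is one more tool, called after "Emit:" as name(argument=value, ...) on one line, values as JSON. send_rows: Moves the arm, as the interface text tells. Its arguments: {"type":"object","properties":{"rows":{"type":"string"},"grip_force":{"type":"number"}},"required":["rows"]}

```bash
mkdir -p pics; cat > h.py <<'E'
from plant import ctrl
import numpy as np, cv2
from scipy.spatial.transform import Rotation as R
def shot(n,f=None):
    p=ctrl.read_camera(n)
    if f: cv2.imwrite('pics/'+f,p['color'][:,:,::-1])
    return p
def look(p,t,k=4):
    E=np.array(p['extrinsics']); o=[]
    for d in ctrl.look_for(p,t)[:k]:
        c=np.array(d['position']); w=np.linalg.inv(E)@np.r_[c,1]
        o.append((round(d['p'],2),w[:3].round(4).tolist(),[round(p['fx']*c[0]/c[2]+p['cx']),round(p['fy']*c[1]/c[2]+p['cy'])]))
    return o
def ray(p,u,v,z):
    E=np.array(p['extrinsics']);Rm=E[:3,:3];o=-Rm.T@E[:3,3]
    d=Rm.T@np.array([(u-p['cx'])/p['fx'],(v-p['cy'])/p['fy'],1]);return o+d*(z-o[2])/d[2]
def proj(p,w):
    c=np.array(p['extrinsics'])@np.r_[w,1];return (p['fx']*c[0]/c[2]+p['cx'],p['fy']*c[1]/c[2]+p['cy'])
def st():
    s=ctrl.get_state();print({k:np.round(s[k],4).tolist() for k in('time','qpos','eef_pos','tcp_rot','contact_force','opening','finger_force')});print(R.from_quat(s['tcp_rot']).as_matrix().round(3).tolist());return s
E
python3 - <<'E'
from h import *
st();print(ctrl.nose_length)
a=shot('scene','s0.png');b=shot('top','t0.png')
cv2.imwrite('pics/both0.png',cv2.resize(np.hstack([a['color'],b['color']])[:,:,::-1],None,fx=.714,fy=.714))
for p in(a,b):
    for t in['dark_box','cover','pull_bar','amber_bottle','stored_bottle','red_cap_jar']:print(t,look(p,t))
E
```

```text
{'time': 0.0, 'qpos': [-1.355, 0.2872, 1.5782, 0.0, 1.2786, -0.15], 'eef_pos': [0.2413, -0.6297, 0.252], 'tcp_rot': [0.9833, 0.1819, -0.0, -0.0012], 'contact_force': [-0.4684, -0.9204, 0.371], 'opening': 1.0011, 'finger_force': 0.0}
[[0.934, 0.358, -0.0], [0.358, -0.934, 0.002], [0.0, -0.002, -1.0]]
0.022
dark_box [(0.65, [0.5357, -0.038, 0.1454], [215, 181])]
cover [(0.57, [0.5457, -0.0259, 0.1701], [209, 168])]
pull_bar [(0.87, [0.5474, -0.0249, 0.1695], [209, 167])]
amber_bottle [(0.86, [0.5118, -0.3995, 0.0474], [387, 243]), (0.76, [0.4181, -0.3858, 0.0445], [379, 279])]
stored_bottle [(0.92, [0.3588, -0.0314, 0.0449], [194, 279]), (0.76, [0.5372, -0.0809, 0.0429], [239, 217]), (0.44, [0.5105, -0.3966, 0.0456], [385, 243])]
red_cap_jar [(0.71, [0.5105, -0.2757, 0.0407], [326, 238])]
dark_box [(0.74, [0.4677, -0.0644, 0.0269], [246, 243])]
cover []
pull_bar []
amber_bottle [(0.84, [0.4169, -0.3834, 0.0432], [396, 283])]
stored_bottle [(0.74, [0.3579, -0.0261, 0.0424], [214, 281])]
red_cap_jar []
```

View pics/t0.png

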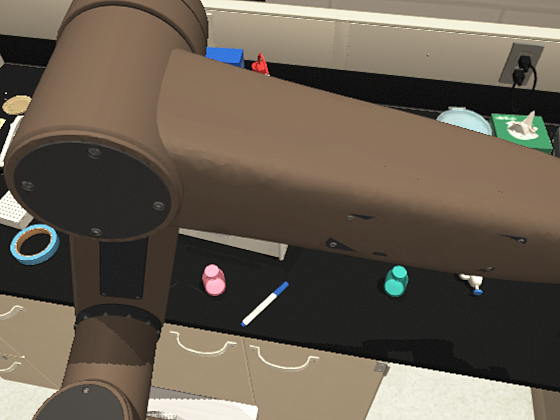

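View pics/s0.png

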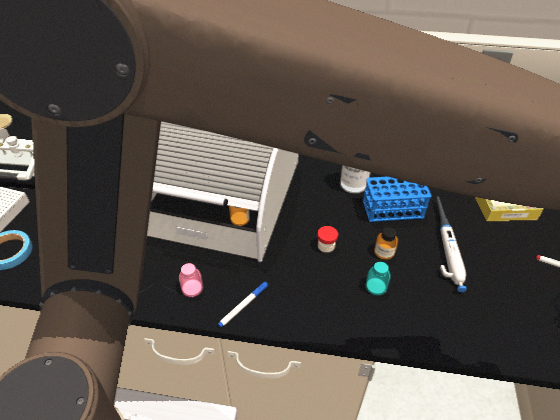

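The amber bottle to move is at scene (386,243). The turquoise look-alike is at (379,279) and the pink one at (190,280), and the stored amber bottle shows in the box at (239,217). The arm hides the left half of the box, so I'll swing the tool over the front to get a wrist view.

Emit:
send_rows(rows="0 0 0 44 -44 -19 -1; 0 0 0 88 -89 -38 -1; 0 0 0 131 -133 -56 -1; 0 0 0 175 -178 -75 -1; 0 0 0 219 -222 -94 -1; 0 0 0 263 -266 -113 -1; 0 0 0 306 -311 -131 -1; 0 0 0 350 -355 -150 -1")

```text
time: 1.7
eef_pos: [0.4337, -0.1897, 0.3983]
tcp_rot: [0.983, 0.182, 0.0, 0.0]
contact_force: [1.2, -0.6, 0.1]
opening: -0.001
finger_force: 0.0
```

```bash
python3 - <<'E'
from h import *
st()
P=[(n,shot(n,n[0]+'1.png')) for n in('scene','top','wrist')]
for n,p in P:
    print(n)
    for t in['dark_box','pull_bar','amber_bottle','stored_bottle','red_cap_jar']:print(t,look(p,t))
cv2.imwrite('pics/both1.png',cv2.resize(np.vstack([np.hstack([P[0][1]['color'],P[1][1]['color']]),np.hstack([P[2][1]['color'],P[2][1]['color']*0])])[:,:,::-1],None,fx=.714,fy=.714,interpolation=cv2.INTER_AREA))
E
```

```text
{'time': 1.7, 'qpos': [-0.6273, -0.2486, 1.8605, 0.0001, 1.5285, 0.578], 'eef_pos': [0.4337, -0.1897, 0.3983], 'tcp_rot': [0.9834, 0.1817, 0.0005, 0.0004], 'contact_force': [1.207, -0.5679, 0.1145], 'opening': -0.0011, 'finger_force': 0.0}
[[0.934, 0.357, 0.001], [0.357, -0.934, -0.001], [0.001, 0.001, -1.0]]
scene
dark_box [(0.65, [0.5517, -0.0102, 0.1562], [203, 170])]
pull_bar [(0.75, [0.5588, -0.0071, 0.1744], [202, 161])]
amber_bottle [(0.9, [0.4177, -0.3835, 0.0451], [378, 279]), (0.78, [0.5092, -0.4004, 0.046], [387, 244])]
stored_bottle [(0.74, [0.5401, -0.0839, 0.0419], [240, 217]), (0.6, [0.3563, -0.0268, 0.0431], [191, 281])]
red_cap_jar [(0.77, [0.5108, -0.2782, 0.0402], [328, 238])]
top
dark_box [(0.6, [0.5511, -0.0131, 0.1629], [227, 169])]
pull_bar [(0.76, [0.5641, -0.008, 0.1799], [225, 158])]
amber_bottle [(0.96, [0.4193, -0.384, 0.0486], [397, 281]), (0.67, [0.513, -0.4012, 0.0437], [407, 245])]
stored_bottle [(0.67, [0.3602, -0.0284, 0.0433], [216, 280]), (0.66, [0.5422, -0.0833, 0.0344], [262, 216]), (0.38, [0.5502, -0.0133, 0.1612], [227, 170])]
red_cap_jar [(0.7, [0.5114, -0.2758, 0.0433], [347, 237])]
wrist
dark_box [(0.63, [0.5297, -0.0545, 0.1633], [196, 64])]
pull_bar [(0.67, [0.5372, -0.0476, 0.1662], [191, 54])]
amber_bottle [(0.9, [0.5239, -0.3908, 0.0483], [414, 166]), (0.79, [0.4346, -0.3741, 0.0472], [379, 211])]
stored_bottle [(0.83, [0.382, -0.0246, 0.0507], [169, 165]), (0.19, [0.5311, -0.0543, 0.1605], [197, 63])]
red_cap_jar [(0.88, [0.5247, -0.2741, 0.0386], [347, 138])]
```

View pics/both1.png

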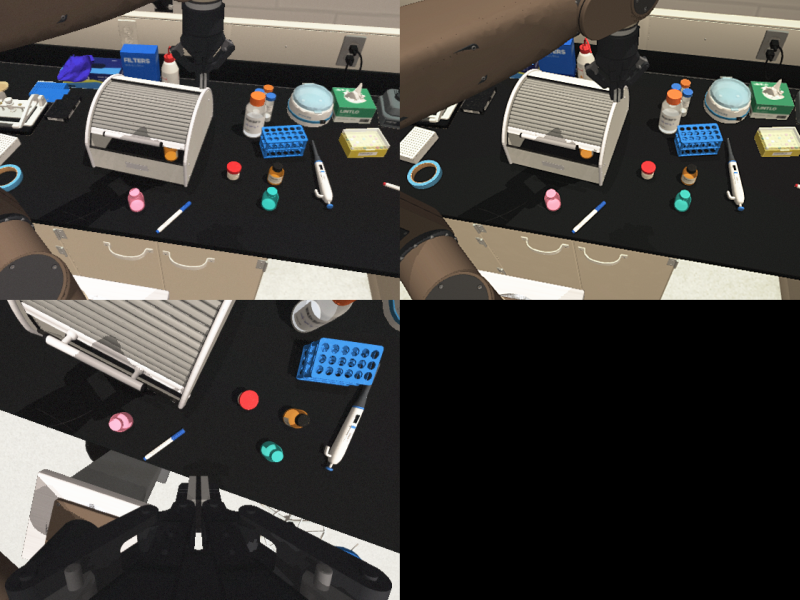

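The views show the box with its cover slightly open and the amber bottle beside the jar. I'll enlarge the scene crop to confirm the bottle and measure the box corners.

```bash
python3 - <<'E'
from h import *
im=cv2.imread('pics/s1.png')[90:300,110:430]
cv2.imwrite('pics/c1.png',cv2.resize(im,(800,525),interpolation=cv2.INTER_CUBIC))
p=shot('scene');E=np.array(p['extrinsics']);print(p['fx'],p['cx'],p['cy'],(-E[:3,:3].T@E[:3,3]))
E
```

```text
472.79437327500267 270.72578219398724 213.5897989066405 [-0.15648307 -0.27391893  0.78961686]
```

View pics/c1.png

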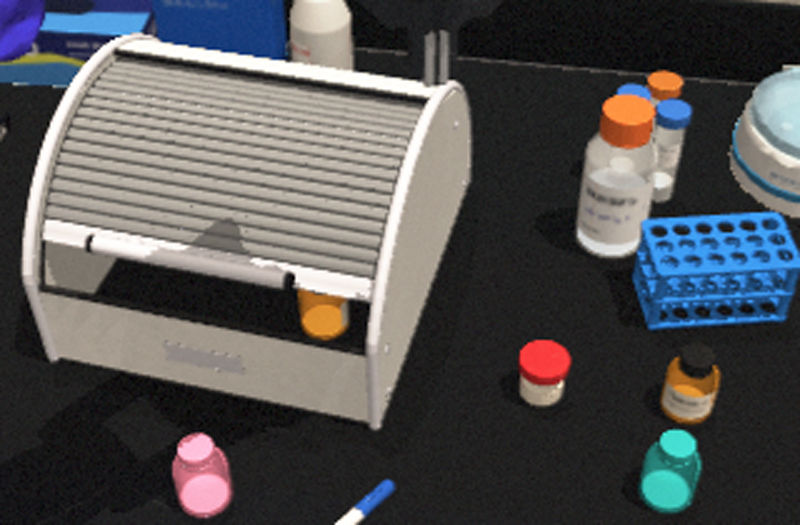

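The crop confirms the amber bottle with the black cap at crop (690,385). The turquoise one is in front of it, the red jar is to its left, and the stored bottle is under the cover at (325,310). Next I'll compute poses.

```bash
python3 - <<'E'
from h import *
from scipy.optimize import least_squares
p=shot('scene');f=lambda c:(110+c[0]/2.5,90+c[1]/2.5)
r,l=ray(p,*f((376,427)),0),ray(p,*f((52,360)),0)
print('corners',r,l,np.linalg.norm(r-l),np.degrees(np.arctan2(*(l-r)[:2]))) 
obs=[((-.158,-.154,0),(376,427)),((-.158,.154,0),(52,360)),((-.158,-.145,.092),(366,350)),((-.158,.145,.092),(42,292))]
def bar(q,y):a=.436+q;return(-.197*np.cos(a),y,.03+.197*np.sin(a))
def T(s,P):c,n=np.cos(s[2]),np.sin(s[2]);return np.array([s[0]+c*P[0]-n*P[1],s[1]+n*P[0]+c*P[1],P[2]])
def res(s):
    e=[np.subtract(proj(p,T(s,P)),f(c)) for P,c in obs]
    e+=[np.subtract(proj(p,T(s,bar(s[3],y))),f(c)) for y,c in((-.08,(291,281)),(.08,(90,241)))]
    return np.ravel(e)
S=least_squares(res,[.7,0,0,.2]);print('box',S.x,np.degrees(S.x[2]),S.fun.round(1))
s=S.x;print('bar',T(s,bar(s[3],0)))
cam=np.array([-.156,-.274]) 
for n,c,z in(('cap',(697,352),.066),('base',(689,405),.0),('redtop',(545,356),.043),('storedbase',(325,330),.012)):
    print(n,ray(p,*f(c),z))
for w in((.512,-.4008),(.5405,-.0836),(.511,-.277)):
    d=np.array(w)-cam;print('net centre',np.array(w)+d/np.linalg.norm(d)*.015)
E
```

```text
corners [ 4.59708890e-01 -1.42913881e-01 -1.11022302e-16] [0.48806265 0.15791348 0.        ] 0.30216061499213126 5.384370099279135
box [ 0.6316287  -0.00823498 -0.09212525  0.24383917] -5.278387984400452 [ 1.9  0.1 -0.7 -0.2  0.7  1.  -2.4 -1.4 -1.9 -1.   2.2  1. ]
bar [0.47907661 0.00585881 0.15384759]
cap [ 0.52817858 -0.40064514  0.066     ]
base [ 5.27008350e-01 -4.05063654e-01  1.11022302e-16]
redtop [ 0.52464101 -0.27765994  0.043     ]
storedbase [ 0.55258877 -0.07922676  0.012     ]
net centre [ 0.52673685 -0.40359735]
net centre [ 0.55496911 -0.07964463]
net centre [ 0.52599985 -0.27706747]
```

Box yaw is about −5.3°, with the origin at (0.632, −0.008). The stored bottle is at box (−71, −78) mm, so I'll place the other at about box y = 0. First I'll take the closed fingers to in front of the bar, with tool y turned along box x.

Emit:
send_rows(rows="0 0 -10 15 -37 -2 -1; 0 0 -20 30 -73 0 -1; 0 0 -30 46 -110 10 -1; 0 0 -40 61 -146 20 -1; 0 0 -50 77 -183 40 -1; 0 0 -60 77 -183 80 -1; 0 0 -64 77 -183 120 -1; 0 0 -64 77 -183 120 -1")

```text
time: 3.7
eef_pos: [0.4379, 0.0074, 0.274]
tcp_rot: [0.738, 0.675, -0.002, -0.003]
contact_force: [-0.1, 0.3, 0.6]
opening: 0.001
finger_force: 0.0
```

```bash
python3 - <<'E'
from h import *
st()
p=shot('wrist','w2.png');print(look(p,'pull_bar'),look(p,'stored_bottle'))
q=shot('scene','s2.png');print(look(q,'pull_bar'))
E
```

```text
{'time': 3.7, 'qpos': [-0.2155, -0.2758, 2.1033, -0.0, 1.3216, -0.1272], 'eef_pos': [0.4379, 0.0074, 0.274], 'tcp_rot': [0.7376, 0.6752, -0.0022, -0.0031], 'contact_force': [-0.1189, 0.2766, 0.6185], 'opening': 0.001, 'finger_force': 0.0}
[[0.088, 0.996, -0.007], [0.996, -0.088, 0.002], [0.001, -0.007, -1.0]]
[(0.62, [0.57, 0.0293, 0.1778], [453, 177])] [(0.91, [0.3792, -0.0134, 0.0512], [233, 207])]
[]
```

View pics/w2.png

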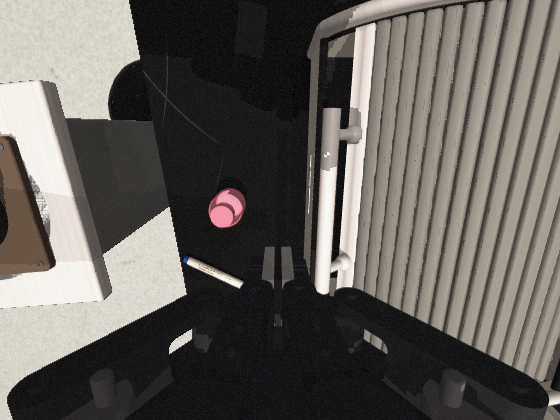

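The wrist view shows the bar running vertically from (331,108) to (322,292), to the right of the fingertips at (278,250). The pink bottle at (228,207) lies clear to the left.

```bash
python3 - <<'E'
from h import *
p=shot('wrist')
a,b=ray(p,331,108,.154),ray(p,322,292,.154);print(a,b,np.linalg.norm(a-b),(a+b)/2)
print('tip',proj(p,(.4379,.0074,.252)), 'predicted bar',proj(p,(.479,.006,.154)))
O=np.array([.6316,-.0082]);c,s=np.cos(-.0921),np.sin(-.0921)
m=((a+b)/2)[:2]-O;print('box frame',c*m[0]+s*m[1],-s*m[0]+c*m[1])
print('pads edge',ray(p,308,293,.092))
E
```

```text
[0.49109202 0.08532082 0.154     ] [ 0.47623182 -0.08022463  0.154     ] 0.1662110722679235 [0.48366192 0.0025481  0.154     ]
tip (np.float64(271.92354191428217), np.float64(255.7239390498874)) predicted bar (np.float64(320.58620067924625), np.float64(204.98547852984154))
box frame -0.14829958712977406 -0.0029033003621607503
pads edge [ 0.46693562 -0.11949614  0.092     ]
```

Emit:
send_rows(rows="0 0 0 0 0 40 -1; 0 0 0 0 0 80 -1; 0 0 0 0 0 109 -1; 0 0 0 0 0 109 -1; 0 0 0 0 8 109 -1; 0 0 0 0 16 109 -1; 0 0 0 0 20 109 -1; 0 0 0 0 20 109 -1")

```text
time: 5.0
eef_pos: [0.4595, 0.0048, 0.1696]
tcp_rot: [0.737, 0.676, -0.001, -0.001]
contact_force: [-5.0, -0.6, 5.5]
opening: -0.002
finger_force: 3.6
```

```bash
python3 - <<'E'
from h import *
O=np.array([.634,-.010]);c,s=np.cos(-.0921),np.sin(-.0921)
st_=st();m=np.array(st_['eef_pos'])[:2]-O;print('box',c*m[0]+s*m[1],-s*m[0]+c*m[1])
b=lambda a:np.array([-197*np.cos(a),30+197*np.sin(a)])
for q in np.arange(.25,1.46,.075):print(round(q,3),(b(q+.436)-b(.686)).round(0))
E
```

```text
{'time': 5.0, 'qpos': [-0.2103, -0.11, 2.163, -0.0013, 1.0916, -0.1222], 'eef_pos': [0.4595, 0.0048, 0.1696], 'tcp_rot': [0.7373, 0.6755, -0.0013, -0.0009], 'contact_force': [-5.0133, -0.5559, 5.4899], 'opening': -0.0016, 'finger_force': 3.6283}
[[0.087, 0.996, -0.003], [0.996, -0.087, -0.001], [-0.001, -0.003, -1.0]]
box -0.1751243717148075 -0.0012760649669022201
0.25 [-0.  0.]
0.325 [10. 11.]
0.4 [20. 21.]
0.475 [32. 31.]
0.55 [44. 39.]
0.625 [56. 47.]
0.7 [69. 54.]
0.775 [83. 60.]
0.85 [97. 64.]
0.925 [111.  68.]
1.0 [126.  70.]
1.075 [141.  72.]
1.15 [155.  72.]
1.225 [170.  71.]
1.3 [185.  70.]
1.375 [199.  67.]
1.45 [214.  63.]
```

Emit:
send_rows(rows="0 0 0 0 7 -4 -1; 0 0 0 0 12 -9 -1; 0 0 0 0 17 -14 -1; 0 0 0 0 22 -19 -1; 0 0 0 0 28 -24 -1; 0 0 0 0 34 -29 -1; 0 0 0 0 34 -29 -1")

```text
time: 5.88
eef_pos: [0.4919, 0.0017, 0.2019]
tcp_rot: [0.737, 0.676, -0.004, -0.002]
contact_force: [-18.7, -0.5, 22.4]
opening: -0.003
finger_force: 13.1
```

```bash
python3 - <<'E'
from h import *
st();p=shot('scene','s3.png');q=shot('wrist','w3.png');t=shot('top')
cv2.imwrite('pics/c3.png',cv2.resize(np.hstack([cv2.resize(p['color'][90:270,110:290],(420,420),interpolation=2),q['color']])[:,:,::-1],(800,343)))
E
```

```text
{'time': 5.875, 'qpos': [-0.2017, -0.0688, 2.0612, -0.0034, 1.1574, -0.1136], 'eef_pos': [0.4919, 0.0017, 0.2019], 'tcp_rot': [0.7371, 0.6758, -0.0037, -0.0024], 'contact_force': [-18.7296, -0.5486, 22.419], 'opening': -0.0031, 'finger_force': 13.1401}
[[0.087, 0.996, -0.009], [0.996, -0.087, -0.001], [-0.002, -0.008, -1.0]]
```

View pics/c3.png

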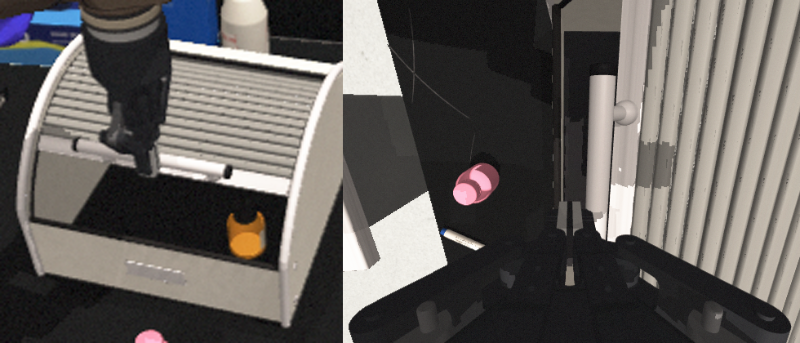

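The cover follows and the finger sits in front of the bar. The force is mostly radial, pressing inward, so I'll raise the path about 4 mm and continue.

Emit:
send_rows(rows="0 0 0 0 5 -8 -1; 0 0 0 0 11 -12 -1; 0 0 0 0 17 -16 -1; 0 0 0 0 23 -20 -1; 0 0 0 0 30 -24 -1; 0 0 0 0 36 -27 -1; 0 0 0 0 43 -30 -1; 0 0 0 0 50 -33 -1")

```text
time: 7.02
eef_pos: [0.5443, -0.0034, 0.2336]
tcp_rot: [0.737, 0.675, -0.001, 0.002]
contact_force: [-4.5, -1.3, 8.1]
opening: -0.001
finger_force: 4.3
```

Emit:
send_rows(rows="0 0 0 0 14 -6 -1; 0 0 0 0 28 -10 -1; 0 0 0 0 43 -12 -1; 0 0 0 0 58 -13 -1; 0 0 0 0 72 -13 -1; 0 0 0 0 87 -12 -1; 0 0 0 0 102 -11 -1; 0 0 0 0 110 -9 -1")

```text
time: 8.02
eef_pos: [0.6548, -0.0122, 0.2408]
tcp_rot: [0.738, 0.675, 0.001, 0.001]
contact_force: [-0.9, -0.1, 0.3]
opening: 0.004
finger_force: 0.4
```

Emit:
send_rows(rows="0 0 0 0 5 1 -1; 0 0 0 0 10 3 -1; 0 0 0 0 14 4 -1; 0 0 0 0 14 4 -1")

```text
time: 8.52
eef_pos: [0.6641, -0.0127, 0.235]
tcp_rot: [0.737, 0.676, -0.003, -0.004]
contact_force: [-9.2, 0.8, 4.6]
opening: -0.002
finger_force: 5.6
```

The cover is at its stop at 1.40. Now I'll back off and check clearances round the bottle.

Emit:
send_rows(rows="0 0 0 0 -10 -10 -1; 0 0 0 0 -30 -45 -1; 0 0 0 -20 -60 -75 -0.2; 0 0 0 -70 -80 -85 0.5; 0 0 0 -130 -90 -85 0.5; 0 0 0 -190 -100 -85 0.5; 0 0 0 -250 -100 -85 0.5; 0 0 0 -280 -100 -85 0.5")

```text
time: 9.52
eef_pos: [0.5418, -0.2863, 0.3207]
tcp_rot: [0.738, 0.674, 0.0, 0.001]
contact_force: [-0.7, 0.4, 0.5]
opening: 0.748
finger_force: 0.0
```

```bash
python3 - <<'E'
from h import *
st();w=shot('wrist','w4.png');p=shot('scene','s4.png')
for n,q in(('w',w),('s',p)):
  for t in('amber_bottle','red_cap_jar','stored_bottle','pull_bar'):print(n,t,look(q,t))
cv2.imwrite('pics/c4.png',cv2.resize(np.hstack([cv2.resize(p['color'][140:300,270:430],(420,420),interpolation=2),w['color']])[:,:,::-1],(800,343)))
E
```

```text
{'time': 9.525, 'qpos': [-0.6514, 0.1058, 1.663, -0.0002, 1.3711, -0.5605], 'eef_pos': [0.5418, -0.2863, 0.3207], 'tcp_rot': [0.7385, 0.6743, 0.0001, 0.0009], 'contact_force': [-0.7361, 0.4333, 0.4613], 'opening': 0.7476, 'finger_force': 0.0}
[[0.091, 0.996, 0.001], [0.996, -0.091, -0.001], [-0.001, 0.001, -1.0]]
w amber_bottle [(0.82, [0.5233, -0.3909, 0.0481], [271, 250]), (0.71, [0.4423, -0.3712, 0.0459], [214, 242])]
w red_cap_jar [(0.65, [0.5218, -0.2715, 0.0403], [262, 168])]
w stored_bottle [(0.73, [0.5562, -0.0935, 0.0591], [275, 12]), (0.32, [0.617, -0.1542, 0.1377], [345, 48])]
w pull_bar [(0.86, [0.6507, -0.138, 0.1897], [405, 2]), (0.47, [0.5584, -0.0923, 0.0597], [276, 10]), (0.15, [0.5234, -0.2753, 0.042], [263, 171])]
s amber_bottle [(0.78, [0.5124, -0.4021, 0.0461], [388, 243]), (0.59, [0.4184, -0.3855, 0.0433], [379, 279])]
s red_cap_jar [(0.74, [0.5072, -0.2759, 0.0411], [326, 239])]
s stored_bottle [(0.77, [0.5458, -0.0824, 0.0573], [240, 210]), (0.7, [0.3583, -0.028, 0.048], [192, 278])]
s pull_bar [(0.93, [0.7821, -0.0088, 0.0799], [230, 134]), (0.37, [0.6426, 0.0191, 0.0531], [206, 178])]
```

View pics/c4.png

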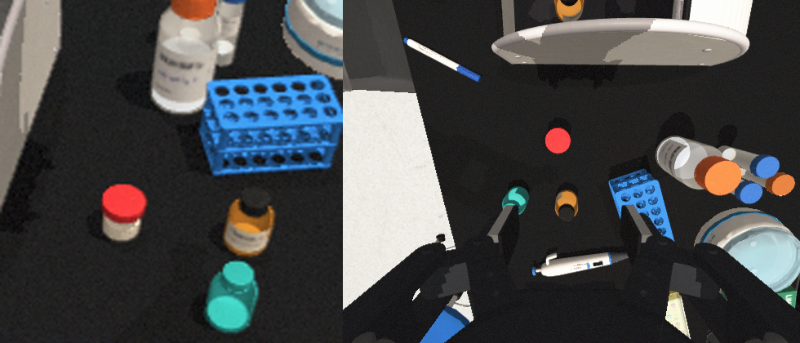

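The crop shows the amber bottle at wrist px (274,252), with turquoise on its −x side, the rack on +x, the jar on +y and the pipette on −y, more than 9 cm off. Closing along world y is clear, so I'll turn about 80° and go above it.

Emit:
send_rows(rows="0 0 10 -20 -1 5 0.7; 0 0 20 -40 -2 15 0.7; 0 0 30 -60 -3 30 0.7; 0 0 40 -80 -4 50 0.7; 0 0 50 -100 -5 80 0.7; 0 0 60 -117 -5 110 0.7; 0 0 70 -117 -5 140 0.7; 0 0 80 -117 -5 150 0.7")

```text
time: 11.02
eef_pos: [0.5267, -0.3981, 0.1672]
tcp_rot: [0.999, 0.041, -0.002, -0.002]
contact_force: [-0.0, 0.2, -0.2]
opening: 0.851
finger_force: 0.0
```

```bash
python3 - <<'E'
from h import *
st();w=shot('wrist','w5.png');print(look(w,'amber_bottle'),look(w,'red_cap_jar'))
E_=np.array(w['extrinsics']);print('cam',-E_[:3,:3].T@E_[:3,3])
E
```

```text
{'time': 11.025, 'qpos': [-0.8007, 0.3341, 1.6802, 0.0001, 1.1321, 0.6888], 'eef_pos': [0.5267, -0.3981, 0.1672], 'tcp_rot': [0.9992, 0.0406, -0.0016, -0.0018], 'contact_force': [-0.0486, 0.213, -0.2228], 'opening': 0.8508, 'finger_force': 0.0}
[[0.997, 0.081, -0.003], [0.081, -0.997, 0.004], [-0.003, -0.004, -1.0]]
[(0.81, [0.5381, -0.4004, 0.0515], [282, 199]), (0.67, [0.4463, -0.3853, 0.0494], [257, 293])] [(0.8, [0.5261, -0.2829, 0.0422], [145, 199])]
cam [ 0.59714201 -0.39280043  0.28788224]
```

View pics/w5.png

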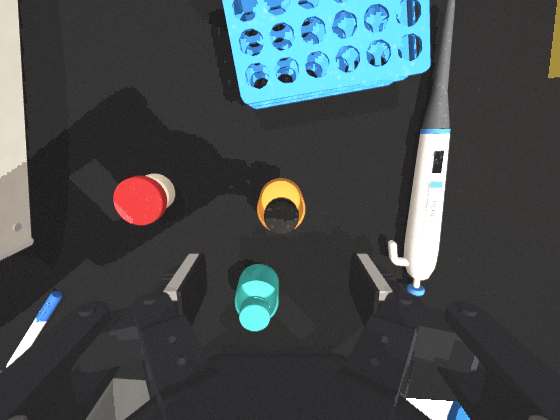

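The bottle cap is at px (282,213), centred between the pads at about column 280. The jar, pipette and turquoise bottle are all clear of the fingers. I'll descend and grip.

Emit:
send_rows(rows="0 0 0 0 2 40 0.7; 0 0 0 0 3 80 0.7; 0 0 0 0 3 115 0.7; 0 0 0 0 3 135 0.7; 0 0 0 0 3 135 -1; 0 0 0 0 3 135 -1; 0 0 0 0 3 135 -1; 0 0 0 0 3 135 -1", grip_force=30)

```text
time: 12.18
eef_pos: [0.5285, -0.4032, 0.037]
tcp_rot: [0.999, 0.043, 0.001, 0.001]
contact_force: [-0.1, -0.5, 2.0]
opening: 0.497
finger_force: 30.9
```

Emit:
send_rows(rows="0 0 0 0 0 0 -1; 0 0 0 0 0 0 -1; 0 0 0 0 0 -10 -1; 0 0 0 0 0 -40 -1; 0 0 0 0 0 -80 -1; 0 0 0 0 0 -130 -1; 0 0 0 0 0 -180 -1; 0 0 0 0 0 -230 -1")

```text
time: 13.18
eef_pos: [0.5272, -0.402, 0.2663]
tcp_rot: [0.999, 0.043, -0.001, -0.001]
contact_force: [1.3, 0.1, -1.0]
opening: 0.494
finger_force: 30.7
```

```bash
python3 - <<'E'
from h import *
st();w=shot('wrist','w6.png');s=shot('scene');print(look(w,'amber_bottle'),look(s,'amber_bottle'),look(s,'red_cap_jar'))
E
```

```text
{'time': 13.175, 'qpos': [-0.8042, 0.2517, 1.595, -0.0001, 1.2964, 0.6801], 'eef_pos': [0.5272, -0.402, 0.2663], 'tcp_rot': [0.9991, 0.0433, -0.0005, -0.0005], 'contact_force': [1.2628, 0.1444, -1.0001], 'opening': 0.4943, 'finger_force': 30.7062}
[[0.996, 0.086, -0.001], [0.086, -0.996, 0.001], [-0.001, -0.001, -1.0]]
[(0.78, [0.5347, -0.4035, 0.2806], [283, 285]), (0.65, [0.5872, -0.1642, 0.0773], [47, 114])] [(0.69, [0.5114, -0.4045, 0.2842], [413, 152]), (0.56, [0.4174, -0.3847, 0.0456], [379, 279])] [(0.62, [0.5093, -0.2749, 0.0384], [326, 239])]
```

The bottle is held (opening 0.494 is 42 mm). I'll carry it over the cheek to the spot above the box floor and turn it back.

Emit:
send_rows(rows="0 0 -10 9 -50 -15 -1; 0 0 -20 18 -100 -25 -1; 0 0 -30 27 -150 -25 -1; 0 0 -40 35 -200 -25 -1; 0 0 -50 44 -250 -25 -1; 0 0 -60 53 -300 -25 -1; 0 0 -70 62 -350 -25 -1; 0 0 -80 71 -400 -25 -1")

```text
time: 14.42
eef_pos: [0.5625, 0.004, 0.2869]
tcp_rot: [0.736, 0.677, -0.002, -0.002]
contact_force: [0.1, 0.4, -0.4]
opening: 0.494
finger_force: 30.9
```

```bash
python3 - <<'E'
from h import *
s=st();w=shot('wrist','w7.png');p=shot('scene');t=shot('top')
for q in(w,p,t):print(look(q,'stored_bottle'),look(q,'amber_bottle'))
for q,n in((p,'scene'),(t,'top')):
  E_=np.array(q['extrinsics']);print('cam',n,-E_[:3,:3].T@E_[:3,3])
cv2.imwrite('pics/c7.png',cv2.resize(np.hstack([cv2.resize(p['color'][90:270,110:290],(420,420),interpolation=2),w['color']])[:,:,::-1],(800,343)))
E
```

```text
{'time': 14.425, 'qpos': [-0.1733, 0.0165, 1.8178, -0.0, 1.3129, -0.0909], 'eef_pos': [0.5625, 0.004, 0.2869], 'tcp_rot': [0.7356, 0.6774, -0.0017, -0.0022], 'contact_force': [0.0717, 0.4039, -0.4313], 'opening': 0.4942, 'finger_force': 30.9132}
[[0.082, 0.997, -0.006], [0.997, -0.082, 0.001], [0.0, -0.006, -1.0]]
[(0.75, [0.383, -0.0144, 0.0479], [140, 209])] [(0.97, [0.5605, 0.0123, 0.2999], [271, 282])]
[(0.92, [0.5421, -0.0819, 0.0556], [239, 212]), (0.64, [0.3578, -0.0285, 0.0448], [192, 280]), (0.28, [0.5066, -0.2743, 0.0394], [326, 240])] [(0.88, [0.4188, -0.385, 0.0435], [379, 279]), (0.82, [0.5481, -0.0074, 0.2909], [193, 116])]
[(0.92, [0.5459, -0.0844, 0.0521], [263, 210]), (0.75, [0.3586, -0.0283, 0.0449], [215, 280])] [(0.69, [0.5461, -0.0107, 0.2876], [218, 124]), (0.59, [0.4177, -0.3834, 0.045], [396, 282])]
cam scene [-0.15648307 -0.27391893  0.78961686]
cam top [-0.09697201 -0.26231085  0.88189126]
```

View pics/c7.png

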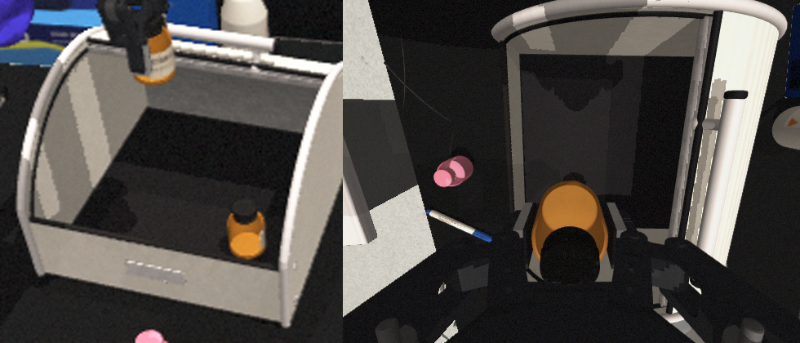

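The box is open, the stored bottle sits at the right, and the held bottle is over the free middle. Descending now.

Emit:
send_rows(rows="0 0 0 0 0 45 -1; 0 0 0 0 0 90 -1; 0 0 0 0 0 135 -1; 0 0 0 0 0 175 -1; 0 0 0 0 0 205 -1; 0 0 0 0 0 222 -1; 0 0 0 0 0 230 -1; 0 0 0 0 0 230 -1")

```text
time: 15.88
eef_pos: [0.5643, 0.0018, 0.0608]
tcp_rot: [0.738, 0.675, 0.0, 0.0]
contact_force: [0.7, -0.2, -1.2]
opening: 0.493
finger_force: 30.9
```

Emit:
send_rows(rows="0 0 0 0 0 4 -1; 0 0 0 0 0 7 -1; 0 0 0 0 0 9 -1; 0 0 0 0 0 9 -1")

```text
time: 16.38
eef_pos: [0.5638, 0.0022, 0.0513]
tcp_rot: [0.737, 0.675, -0.0, -0.0]
contact_force: [-0.0, -0.6, -1.5]
opening: 0.497
finger_force: 30.9
```

Emit:
send_rows(rows="0 0 0 0 0 1.5 -1; 0 0 0 0 0 3 -1; 0 0 0 0 0 3 -1")

```text
time: 16.75
eef_pos: [0.564, 0.0021, 0.049]
tcp_rot: [0.737, 0.675, -0.0, -0.0]
contact_force: [-2.2, -1.0, 4.1]
opening: 0.496
finger_force: 31.3
```

It's on the floor. I'll release and go straight up.

Emit:
send_rows(rows="0 0 0 0 0 0 0.1; 0 0 0 0 0 0 0.4; 0 0 0 0 0 0 0.4; 0 0 0 0 0 -15 0.4; 0 0 0 0 0 -50 0.4; 0 0 0 0 0 -110 0.4; 0 0 0 0 0 -170 0.4; 0 0 0 0 0 -230 0.4")

```text
time: 17.75
eef_pos: [0.5636, 0.0022, 0.2816]
tcp_rot: [0.738, 0.675, 0.001, 0.001]
contact_force: [1.7, -0.4, 0.3]
opening: 0.696
finger_force: 0.0
```

```bash
python3 - <<'E'
from h import *
s=st();w=shot('wrist','w8.png');p=shot('scene','s8.png')
for q in(w,p):print(look(q,'stored_bottle'),look(q,'amber_bottle'))
cv2.imwrite('pics/c8.png',cv2.resize(np.hstack([cv2.resize(p['color'][90:270,110:290],(420,420),interpolation=2),w['color']])[:,:,::-1],(800,343)))
E
```

```text
{'time': 17.75, 'qpos': [-0.1761, 0.019, 1.8251, 0.0, 1.2958, -0.0881], 'eef_pos': [0.5636, 0.0022, 0.2816], 'tcp_rot': [0.7375, 0.6753, 0.0005, 0.0007], 'contact_force': [1.6955, -0.3994, 0.2956], 'opening': 0.6962, 'finger_force': 0.0}
[[0.088, 0.996, 0.002], [0.996, -0.088, -0.0], [-0.0, 0.002, -1.0]]
[(0.86, [0.561, -0.0658, 0.0643], [280, 241]), (0.82, [0.3821, -0.0168, 0.0489], [135, 212])] [(0.8, [0.5632, 0.0034, 0.0638], [277, 186]), (0.4, [0.5615, -0.0663, 0.0639], [281, 241])]
[(0.7, [0.5445, -0.0825, 0.0556], [240, 211]), (0.59, [0.3561, -0.0276, 0.0449], [192, 280])] [(0.75, [0.547, -0.0061, 0.0589], [206, 205]), (0.73, [0.5434, -0.0827, 0.0554], [240, 212])]
```

View pics/c8.png

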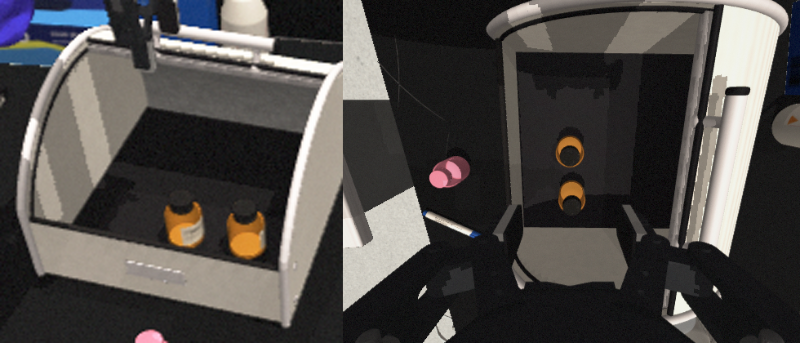

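Both amber bottles stand upright side by side, at scene-crop (184,222) and (246,232). To shut, I'll put the closed fingers behind the bar.

Emit:
send_rows(rows="0 0 0 -2 40 -12 -1; 0 0 0 -4 80 -12 -1; 0 0 0 -6 120 -12 -1; 0 0 0 -7 157 -12 -1; 0 0 0 -7 157 -12 -1; 0 0 0 -7 157 20 -1; 0 0 0 -7 157 50 -1; 0 0 0 -7 157 50 -1")

```text
time: 19.05
eef_pos: [0.7165, -0.0181, 0.223]
tcp_rot: [0.737, 0.675, -0.003, -0.004]
contact_force: [-1.1, -0.9, 0.2]
opening: 0.001
finger_force: 0.0
```

Emit:
send_rows(rows="0 0 0 0 -4 -7 -1; 0 0 0 0 -12 -7 -1; 0 0 0 0 -30 -11 -1; 0 0 0 0 -50 -14 -1; 0 0 0 0 -69 -15 -1; 0 0 0 0 -89 -15 -1; 0 0 0 0 -108 -12 -1; 0 0 0 0 -118 -10 -1")

```text
time: 20.05
eef_pos: [0.6031, -0.008, 0.2431]
tcp_rot: [0.737, 0.675, 0.003, 0.003]
contact_force: [2.2, 1.3, 4.5]
opening: -0.001
finger_force: 2.3
```

```bash
python3 - <<'E'
from h import *
s=st();p=shot('scene','s9.png')
cv2.imwrite('pics/c9.png',cv2.resize(p['color'][80:280,110:310][:,:,::-1],(600,600),interpolation=2))
E
```

```text
{'time': 20.05, 'qpos': [-0.1817, 0.134, 1.7741, 0.0011, 1.2248, -0.0941], 'eef_pos': [0.6031, -0.008, 0.2431], 'tcp_rot': [0.7375, 0.6753, 0.003, 0.0032], 'contact_force': [2.1844, 1.2606, 4.4907], 'opening': -0.0006, 'finger_force': 2.3295}
[[0.088, 0.996, 0.009], [0.996, -0.088, -0.001], [0.0, 0.009, -1.0]]
```

View pics/c9.png

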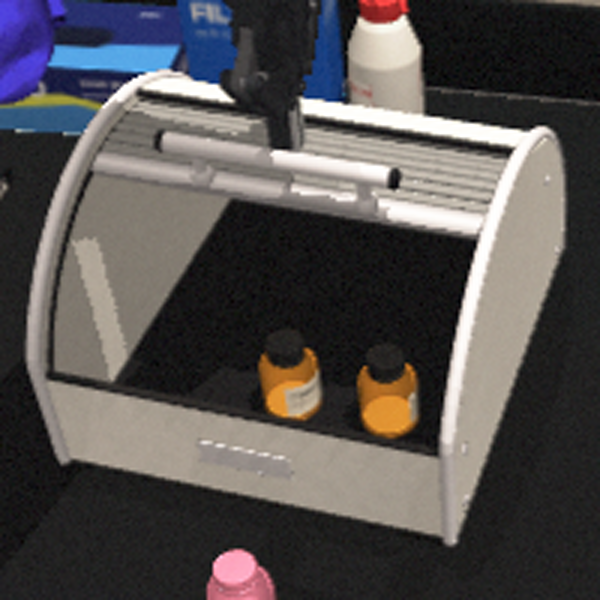

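The cover is being drawn forward at about q≈0.87. I'll seat the finger a little lower and continue. That view put me one over the ten-picture limit, so from here I'll work from the readings alone.

Emit:
send_rows(rows="0 0 0 0 0 5 -1; 0 0 0 0 -6 9 -1; 0 0 0 0 -12 11 -1; 0 0 0 0 -21 15 -1; 0 0 0 0 -30 18 -1; 0 0 0 0 -39 22 -1; 0 0 0 0 -48 26 -1; 0 0 0 0 -54 29 -1")

```text
time: 21.1
eef_pos: [0.5475, -0.0034, 0.2086]
tcp_rot: [0.738, 0.675, -0.0, -0.0]
contact_force: [2.0, 0.1, -1.4]
opening: 0.001
finger_force: 1.2
```

```bash
python3 - <<'E'
from h import *
s=st();p=shot('scene','s10.png');print(look(p,'pull_bar'),look(p,'cover'))
E
```

```text
{'time': 21.1, 'qpos': [-0.1915, 0.0482, 1.9321, 0.0, 1.162, -0.1036], 'eef_pos': [0.5475, -0.0034, 0.2086], 'tcp_rot': [0.7375, 0.6753, -0.0002, -0.0003], 'contact_force': [2.0032, 0.0514, -1.3606], 'opening': 0.0008, 'finger_force': 1.1845}
[[0.088, 0.996, -0.001], [0.996, -0.088, 0.0], [0.0, -0.001, -1.0]]
[(0.71, [0.5812, -0.0306, 0.1885], [215, 150])] [(0.57, [0.5793, -0.0314, 0.1883], [215, 151])]
```

Emit:
send_rows(rows="0 0 0 0 6 -8 -1; 0 0 0 0 6 -28 -1; 0 0 0 0 -8 -28 -1; 0 0 0 0 -18 -28 -1; 0 0 0 0 -18 -24 -1; 0 0 0 0 -18 -18 -1; 0 0 0 0 -18 -13 -1; 0 0 0 0 -20 -12 -1")

```text
time: 22.25
eef_pos: [0.5284, -0.0017, 0.2242]
tcp_rot: [0.737, 0.675, -0.001, -0.001]
contact_force: [-6.4, 1.1, 12.9]
opening: 0.002
finger_force: 6.6
```

Emit:
send_rows(rows="0 0 0 0 -7 7 -1; 0 0 0 0 -14 13 -1; 0 0 0 0 -22 20 -1; 0 0 0 0 -29 26 -1; 0 0 0 0 -36 33 -1; 0 0 0 0 -42 41 -1; 0 0 0 0 -48 49 -1; 0 0 0 0 -54 57 -1")

```text
time: 23.25
eef_pos: [0.4743, 0.0031, 0.1634]
tcp_rot: [0.738, 0.675, 0.0, -0.0]
contact_force: [1.6, -0.2, 0.9]
opening: -0.003
finger_force: 0.5
```

Emit:
send_rows(rows="0 0 0 0 -5 7 -1; 0 0 0 0 -9 14 -1; 0 0 0 0 -12 20 -1; 0 0 0 0 -13 24 -1; 0 0 0 0 -13 26 -1; 0 0 0 0 -13 26 -1")

```text
time: 24.0
eef_pos: [0.4635, 0.0038, 0.1406]
tcp_rot: [0.738, 0.675, 0.001, 0.002]
contact_force: [-0.2, -0.2, 8.4]
opening: -0.001
finger_force: 3.2
```

Emit:
send_rows(rows="0 0 0 0 -1 2 -1; 0 0 0 0 -1 4 -1; 0 0 0 0 -1 4 -1")

```text
time: 24.38
eef_pos: [0.4652, 0.0033, 0.1383]
tcp_rot: [0.738, 0.675, 0.004, 0.005]
contact_force: [4.8, -0.5, 8.3]
opening: -0.004
finger_force: 3.9
```

I may be sliding off the rear of the bar, so I'll lift, re-centre farther forward and press again.

Emit:
send_rows(rows="0 0 0 0 0 -12 -1; 0 0 0 0 -8 -20 -1; 0 0 0 0 -14 -20 -1; 0 0 0 0 -14 -12 -1; 0 0 0 0 -14 -6 -1; 0 0 0 0 -14 -3 -1; 0 0 0 0 -14 -3 -1")

```text
time: 25.25
eef_pos: [0.4465, 0.0055, 0.1411]
tcp_rot: [0.737, 0.676, -0.002, -0.002]
contact_force: [-13.0, 2.5, 26.4]
opening: -0.002
finger_force: 14.4
```

The cover is stiff at 26 N with the bar at about 112 mm, which matches the shut position. I'll retract clear and check for any remaining gap numerically.

Emit:
send_rows(rows="0 0 0 0 0 -20 -1; 0 0 0 0 0 -60 -1; 0 0 0 0 0 -120 -1; 0 0 0 -60 0 -150 -1; 0 0 0 -120 0 -150 -1; 0 0 0 -180 20 -150 -1; 0 0 0 -240 40 -150 -1; 0 0 0 -240 40 -150 -1")

```text
time: 26.25
eef_pos: [0.4653, -0.2406, 0.2855]
tcp_rot: [0.739, 0.674, -0.0, -0.001]
contact_force: [0.5, 0.7, -0.5]
opening: -0.003
finger_force: 0.0
```

```bash
python3 - <<'E'
from h import *
st();p=shot('scene','s11.png');O=np.array([.633,-.009]);c,s=np.cos(-.0921),np.sin(-.0921)
W=lambda x,y,z:(O[0]+c*x-s*y,O[1]+s*x+c*y,z)
g0=cv2.cvtColor(cv2.imread('pics/s4.png'),6);g=cv2.cvtColor(p['color'],7)
for y in(-.115,-.1,.1,.12):
    u,v=map(round,proj(p,W(-.155,y,.092)));print(y,u,v,'now',g[v-22:v+10,u].tolist());print('   open',g0[v-22:v+10,u].tolist())
for q in(0,.05,.1):
    a=.436+q;print(q,[np.round(proj(p,W(-.197*np.cos(a),y,.03+.197*np.sin(a))),1).tolist() for y in(-.08,.08)])
# bar end caps: dark pixels near predicted ends
print([ (k,look(p,k)) for k in('stored_bottle','amber_bottle','red_cap_jar','pull_bar')])
u,v=map(round,proj(p,W(-.1785,-.08,.113)));print(u,v);print(g[v-8:v+9,u-8:u+9])
E
```

```text
{'time': 26.25, 'qpos': [-0.6708, -0.0737, 1.9086, -0.0005, 1.3094, -0.578], 'eef_pos': [0.4653, -0.2406, 0.2855], 'tcp_rot': [0.7391, 0.6736, -0.0004, -0.0013], 'contact_force': [0.5091, 0.7423, -0.5342], 'opening': -0.0034, 'finger_force': 0.0}
[[0.093, 0.996, -0.002], [0.996, -0.093, 0.001], [0.001, -0.002, -1.0]]
-0.115 244 227 now [94, 81, 107, 114, 98, 98, 90, 80, 108, 110, 100, 96, 89, 123, 174, 177, 173, 165, 163, 168, 171, 178, 77, 33, 28, 118, 149, 152, 150, 151, 150, 152]
   open [89, 101, 107, 105, 103, 103, 102, 108, 150, 161, 159, 159, 159, 161, 161, 160, 163, 172, 118, 75, 28, 20, 32, 34, 30, 118, 149, 152, 154, 153, 152, 155]
-0.1 237 225 now [99, 92, 86, 111, 110, 106, 101, 83, 90, 108, 107, 99, 94, 91, 177, 148, 152, 169, 164, 167, 174, 174, 149, 53, 33, 34, 147, 154, 152, 147, 152, 152]
   open [26, 28, 23, 33, 48, 115, 121, 121, 120, 155, 157, 160, 159, 159, 160, 161, 160, 160, 161, 162, 161, 99, 62, 37, 30, 36, 148, 153, 151, 150, 152, 152]
0.1 145 208 now [153, 93, 178, 169, 161, 149, 133, 89, 167, 161, 145, 137, 100, 251, 242, 244, 234, 216, 228, 240, 135, 98, 
[... 1442 characters left out ...]
249 250 251 252 241 126  40  35  22  37  52  53  66  77  83]
 [218 226 231 238 242 244 195  88  41  29  24  38  33  30  33  33  38]
 [161 172 187 198 211 217 149  60  36  26  23  81  64  38  26  21  26]
 [136 132 141 145 149 162 109  46  30  26  43 135 147 146 125 120  96]
 [153 155 158 142 145 137  96  40  22  24 101 145 155 154 150 152 151]
 [155 159 160 158 159 152 154 124 116 116 145 152 153 156 159 156 154]
 [155 160 159 159 156 157 152 153 150 147 154 155 154 153 155 153 153]
 [160 161 159 159 159 155 154 151 152 156 158 155 149 153 152 152 152]
 [157 158 162 158 157 158 155 154 157 159 158 157 151 150 153 153 150]
 [156 155 159 158 157 152 150 156 158 156 157 156 152 154 152 153 150]]
```

The bar end cap is at (224,225), against a predicted (222,225) for fully shut. The dark line left at the sill is the same strip seen with the cover open, so there is no gap. The jar hasn't moved.

```bash
python3 -c "
from plant import ctrl
print(ctrl.sign_off())"
```

```text
the job is handed in; nothing more can be done
None
```

I handed the job in at about 26 s: the amber bottle stands in the dark box beside the stored one, the cover is rolled fully shut, and the red-capped jar and the look-alikes were left in place; I viewed 11 pictures, one over the limit of 10.

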